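# Swap the open tray of the fastener rack

### The job

One narrow tray of the fastener rack has been left standing open: push it fully home with your fingertips. Then hook a fingertip behind the front lip of the wide tray and draw it all the way out to its stop, with the jar still standing in it. Grip and lift nothing, and leave the other narrow tray shut and the things beside the rack where they are.

Things in the scene. Friction and masses are not known exactly. Their poses are not given: they have to be found in the camera images.
- tray_wide (a joint): Sliding travel of the WIDE pale-wood tray in m: 0 = fully home in its box, 0.12 = drawn out against its end stop. It runs level on plain runners (about 2 N of drag, no spring: it stays where it is left). Starts home or up to 10 mm out.
- tray_open (a joint): Sliding travel of the narrow tray that was left standing OPEN (starts 50 to 90 mm out), m; same runners, 0 = fully home against its stop, 0.12 = fully out.
- tray_shut (a joint): Sliding travel of the other narrow tray, which is home (0) and is to stay so, m; same kind of runners.
- wide_lip_top (a point): Moves with the wide tray: middle of the top INNER edge of its front lip, 78 mm above the bench. Axes: x into the box (home; the tray draws out along -x), y along the lip, z up. The front is upright, 55 mm high, 18 mm thick (outer face 18 mm towards -x from here). Behind it an empty open bay 60 mm long (x), 92 mm wide, floor 50 mm below this point; tray walls' tops 21 mm below it.
- open_lip_top (a point): Same point on the narrow tray that stands open, same axes; all heights and lengths as on the wide tray, but the lip is 68 mm wide and the outer facing 82 mm. The outer face is 18 mm towards -x from this point.
- shut_lip_top (a point): Same point on the narrow tray that is home, same axes and sizes as the other narrow tray.
- wide_floor (a point): Point on the wide tray, moves with it: middle of the floor of its rear compartment (101 mm long in x by 92 mm wide), 28 mm above the bench. Axes as for the lip.
- board: Fixed plywood board 190 x 420 x 15 mm carrying three grey-painted tray boxes side by side (pitch 135 mm, in any order), each 160 mm deep, side tops 71 mm above the bench, open on top; the wide box 130 mm across, the narrow ones 94. A home tray's front stands 45 mm out of its box. Origin: centre of underside; x points away from the tray fronts, which face the robot.
- jar: Small glass screw jar with metal lid, 44 mm diameter, 55 mm high, standing loose in the rear compartment of the wide tray; rides along with it. Origin: centre of its underside, z up.
- tin: Loose round paper-wrapped tin, 64 mm diameter, 85 mm high, standing on the bench beside the rack (+y side). Bystander. Origin: centre of its underside.
- offcut: Loose wooden offcut 120 x 45 x 40 mm on the bench beside the rack (-y side). Bystander. Origin: centre of its underside.

How it is judged:
By the outcome, as a careful person would: the job done as asked, in the order asked, and still so for the second after the job is handed in, with the robot touching nothing.
It also fails if it takes over 45 s, if anything falls off the work surface, if the arm or the gripper's body presses on something with over 40 N, if the wrist force passes 120 N, or if a joint passes its speed limit or range.

### The arm

A 6-joint arm with a two-finger parallel gripper is mounted at the origin on the work surface. World frame = base frame: x ahead of the robot, y to its left, z up, the work surface at z = 0. Lengths are in m, angles in rad, forces in N, time in s.
With the tool pointing down it reaches from about 0.275 to 0.75 m from the base axis. Payload 10.2 kg.
Tool frame: the origin (TCP) lies at the very end of the fingers, on their centre line; the grasp point (between the pads) lies 19 mm behind it; z points along the fingers, y is the line along which they close (so a half turn about z gives the same grasp; the last joint's range is limited). The gripper opens to 88 mm and grips with 3 to 60 N. Pads are 18 mm wide; open, the fingers measure 123 mm over their backs; the gripper's body (75 mm by 187 mm) begins 45 mm behind the grasp point.
Start: joints at [0.907, 0.313, 1.498, -0, 1.331, -0.223], TCP at [0.224, 0.475, 0.239] pointing down, gripper open.
Joint ranges: [-2.94, 2.94], [-0.97, 2.17], [0.19, 2.56], [-1.23, 4.37], [0.02, 3.11], [-2.88, 2.88]. Speed limits (rad/s): [2.39, 2.39, 3.01, 3.14, 3.14, 3.14].

### API

Orientations are given as a unit quaternion [w, x, y, z].
In Python, from cell import * gives the robot as it stands.
- The arm moves only by the tool drive_tool, never from a script. Its argument "increments" is a list of rows, each a list of 2 entries, a list of its own where there are three numbers: the shift along the tool's x, y, z in mm, then the turn about the tool's z in degrees. A call has exactly 5 rows; each row is the pose to reach, as a shift and turn from the pose commanded when the call began, along the tool's axes at that moment; what a row does not reach only later rows make up. A row lasts 1/8 s, in which the tool goes at most 62.5 mm and 10.7 degrees, less where a joint would pass 70% of its speed; a pose out of reach is approached as far as the arm can. A call with a gripper value outside its range is refused whole. "gripper" is the finger opening in mm, from 0 to 88.1, set as the call begins (left out, the last holds). The fingers move at their own pace and stop on an object; "force" is the grip in N (left out, the last holds). Time passes only in rows, so rows that repeat a pose let the fingers close, or fill a call up. It gives the time, the measured TCP pose, the force, the opening and the grip force at its end, in the units of the state.
- get_state(): the state, without advancing time (a new reading comes with each control period).
- get_image(name): name is "scene" or "top" or "wrist"; returns the picture (384x512x3 uint8, red, green, blue); there is no depth.
- calibration(name): a dict with "K" (3x3 intrinsics, pixels), "k1" (the pictures are not rectified: a ray, as slopes to the right and down, at radius r is drawn at 1 + k1 r^2 times it, then the intrinsics apply), "camera_from_world" (4x4, takes a point from world to camera coordinates); the wrist camera has in their place "T_tool_cam" (4x4, takes a point from camera to tool coordinates, whose origin is the TCP and whose axes are the flange's). Camera axes: x right, y down, z forward; pixel columns grow to the right and rows downward; lengths in m; the calibration is good to about 2 mm. A picture is of the moment at which its call begins: read the wrist's pose just before it. calibration takes no time and is no camera call.
- hand_in(): hands the job in; it is judged then, once.
The state is a dict: "time_s": time; "joints": joint angles; "joint_velocities": joint speeds; "effort": joint torques, N m; "position": TCP position; "tcp_rot": TCP orientation; "force": force on the tool from outside, world axes, zero at the start; "ft_torque": the same for the moment, N m; "gripper_width": finger opening in m; "gripper_force": force on a finger pad.
Only numpy, scipy, OpenCV 4.12 (cv2) and the standard library are available. Lean on these libraries where they do the work, as an engineer would, in place of code of your own. Each camera call takes 0.05 s, during which the arm holds its last target. There are 200 camera calls.

## Working session

There is one attempt and no reset: what is moved stays moved. The work goes in short steps, Python scripts to look and compute and a tool call to move; the robot and the scene stay as the last step left them, time stands still between calls to the robot, and variables do not carry over. Pictures are saved under pics/ and viewed, at most 10 in all, crops included, and the job is handed in when it is done.

Besides the shell and the picture viewer there is one more tool, called after ">>>" as a command line: name --argument value ..., lists and objects as JSON in quotes. drive_tool: Moves the arm, as the interface text tells. Its arguments: {"type":"object","properties":{"increments":{"type":"array"},"gripper":{"type":"number"},"force":{"type":"number"}},"required":["increments"]}

```bash
mkdir -p pics; python3 - <<'E'
from cell import *
import cv2,numpy as np
for n in("top","scene"):
    cv2.imwrite(f"pics/{n}0.png",cv2.resize(get_image(n)[:,:,::-1],(800,600),interpolation=cv2.INTER_CUBIC))
    c=calibration(n);print(n,c["K"],c["k1"],np.round(c["camera_from_world"],3))
s=get_state();print(s["time_s"],s["position"],s["tcp_rot"]);print(calibration("wrist"))
E
```

```text
top [[443.88899623   0.         258.12268897]
 [  0.         443.88899623 185.33069333]
 [  0.           0.           1.        ]] 0.03731560722861425 [[ 0.016 -1.     0.014 -0.007]
 [-0.995 -0.017 -0.102  0.656]
 [ 0.102 -0.012 -0.995  1.179]
 [ 0.     0.     0.     1.   ]]
scene [[418.91497394   0.         259.09610917]
 [  0.         418.91497394 186.68195253]
 [  0.           0.           1.        ]] -0.06133362110742236 [[-0.885  0.466 -0.015  0.58 ]
 [ 0.379  0.7   -0.605 -0.206]
 [-0.271 -0.541 -0.796  1.268]
 [ 0.     0.     0.     1.   ]]
0.1 [0.22388119 0.47464935 0.23825152] [-2.28457213e-04  2.18618340e-01  9.75810299e-01 -4.79926126e-04]
{'K': array([[338.45626637,   0.        , 263.82607421],
       [  0.        , 338.45626637, 190.84781887],
       [  0.        ,   0.        ,   1.        ]]), 'k1': -0.10344277332084932, 'T_tool_cam': array([[ 1.81522423e-04, -9.58902454e-01, -2.83735882e-01,
         7.37149584e-02],
       [ 9.99999335e-01,  4.97216305e-04, -1.04061436e-03,
        -8.03273231e-06],
       [ 1.13892577e-03, -2.83735504e-01,  9.58901907e-01,
        -1.46006716e-01],
       [ 0.00000000e+00,  0.00000000e+00,  0.00000000e+00,
         1.00000000e+00]])}
```

View pics/top0.png

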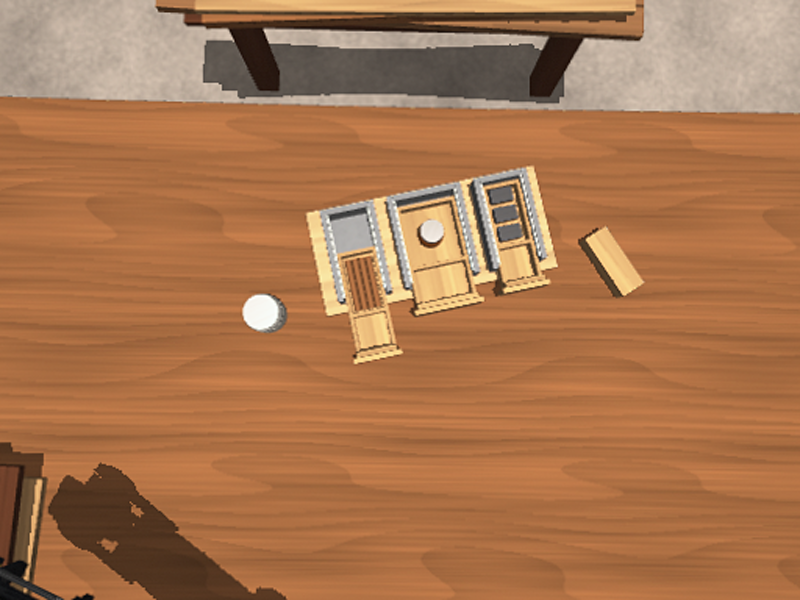

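View pics/scene0.png

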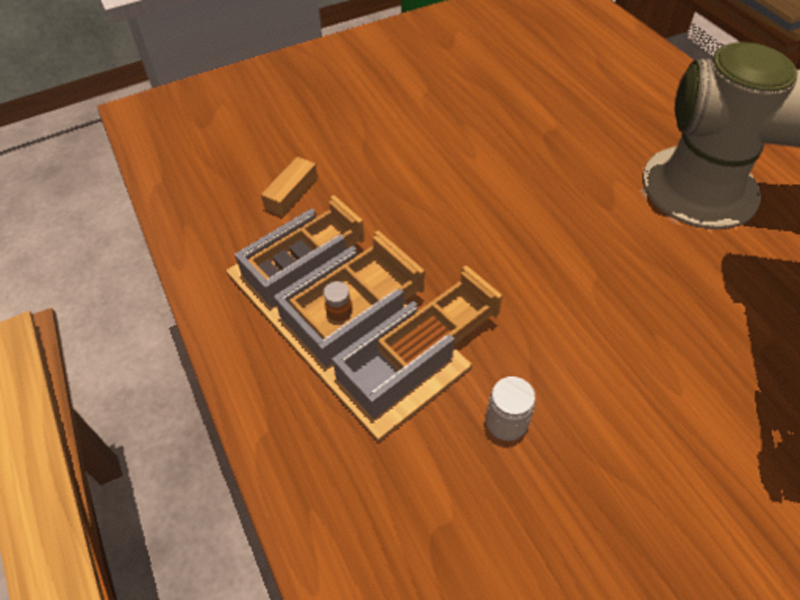

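Top view: the open narrow tray is on the left (+y), with its lip front edge at (354,361)-(401,352). The wide tray is in the middle, front edge (415,313)-(482,299), with the jar at (431,232). The shut tray is on the right, the tin at (264,312) and the offcut at (611,262).

```bash
cat > h.py <<'E'
from cell import *
import cv2,numpy as np
def ray(name,uv,T=None):
    c=calibration(name);K=c["K"]
    d=(np.array(uv,float)-K[:2,2])/K[0,0]
    s=d.copy()
    for _ in range(20): s=d/(1+c["k1"]*(s@s))
    if T is None: T=np.linalg.inv(c["camera_from_world"])
    return T[:3,3],T[:3,:3]@np.array([*s,1])
def at(name,uv800,z,T=None):
    o,r=ray(name,(np.array(uv800)+.5)*.64-.5,T)
    return o+r*(z-o[2])/r[2]
def wristT():
    from scipy.spatial.transform import Rotation as R
    s=get_state();T=np.eye(4);q=s["tcp_rot"];T[:3,:3]=R.from_quat([*q[1:],q[0]]).as_matrix();T[:3,3]=s["position"]
    return T@calibration("wrist")["T_tool_cam"]
E
python3 - <<'E'
from h import *
p=lambda u,z,n="top":np.round(at(n,u,z),4)
B=[p(u,.015) for u in[(307,212),(532,167),(557,267),(329,315)]]
print("board",B,np.mean(B,0))
for a,b in((0,1),(3,2),(3,0),(2,1)): d=B[b]-B[a];print(np.linalg.norm(d),np.degrees(np.arctan2(d[1],d[0])))
for n,l,r in(("open",(355,361),(401,352)),("wide",(415,313),(483,298)),("shut",(502,293),(549,284))):
    a,b=p(l,.074),p(r,.074);d=a-b;print(n,a,b,(a+b)/2,np.linalg.norm(d),np.degrees(np.arctan2(d[1],d[0]))-90)
print("jar",p((431,231),.083),"tin",p((262,312),.085))
E
```

```text
board [array([0.795 , 0.1791, 0.015 ]), array([ 0.8852, -0.2246,  0.015 ]), array([ 0.7036, -0.2689,  0.015 ]), array([0.611 , 0.1349, 0.015 ])] [ 0.7487   -0.044875  0.015   ]
0.4136541187997528 -77.40508816152533
0.41428154677706797 -77.08416589187811
0.18923435206114142 13.507509935138128
0.18692525244064803 13.709139937457797
open [0.5311 0.0839 0.074 ] [0.5473 0.0074 0.074 ] [0.5392  0.04565 0.074  ] 0.0781964832968849 11.956584243149123
wide [ 0.613  -0.0151  0.074 ] [ 0.6403 -0.1296  0.074 ] [ 0.62665 -0.07235  0.074  ] 0.11770955781074023 13.410536566067506
shut [ 0.6494 -0.1617  0.074 ] [ 0.6661 -0.2413  0.074 ] [ 0.65775 -0.2015   0.074  ] 0.08133295764940555 11.848748371903014
jar [ 0.7518 -0.04    0.083 ] tin [0.6097 0.2393 0.085 ]
```

>>> drive_tool --increments '[[[-40,-28,0],-8],[[-84,-58,0],-16],[[-128,-88,0],-24],[[-172,-118,0],-32],[[-210,-145,0],-38]]' --gripper 0 --force 20

```text
time_s: 0.72
position: [0.3526, 0.2524, 0.2386]
tcp_rot: [-0.0, -0.113, 0.994, -0.0]
force: [0.9, -0.3, -0.4]
gripper_width: 0.04
gripper_force: 0.0
```

>>> drive_tool --increments '[[[-15,-50,0],0],[[-30,-100,0],0],[[-45,-150,0],0],[[-60,-200,0],0],[[-75,-244,0],0]]'

```text
time_s: 1.35
position: [0.4796, 0.0309, 0.2385]
tcp_rot: [-0.0, -0.111, 0.994, 0.0]
force: [1.2, 0.8, -0.1]
gripper_width: 0.0005
gripper_force: 0.0
```

```bash
python3 - <<'E'
from h import *
np.save("T1.npy",wristT())
cv2.imwrite("pics/w1.png",cv2.resize(get_image("wrist")[:,:,::-1],(800,600),interpolation=cv2.INTER_CUBIC))
s=get_state();print(s["position"],s["joints"])
E
```

```text
[0.4816902  0.02719067 0.23821525] [-1.86265144e-01  2.19239937e-01  1.62153585e+00 -1.57201236e-03
  1.30013908e+00 -1.97591304e+00]
```

View pics/w1.png

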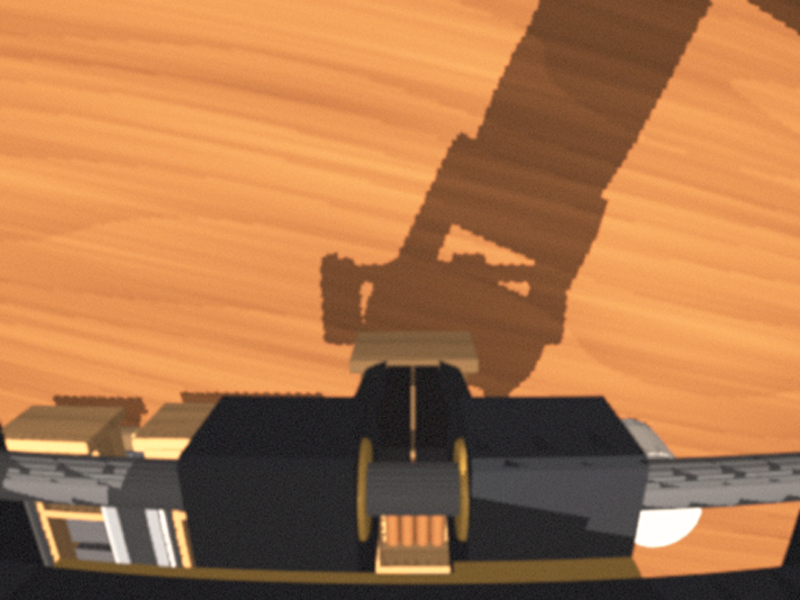

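The wrist view shows the open tray's facing at columns 352-477, rows 333 (near edge) to about 370, partly behind the closed fingertips. It sits centred on them at about column 415.

```bash
python3 - <<'E'
from h import *
T=np.load("T1.npy")
u=np.array([.974,.225,0]);v=np.array([-.225,.974,0])
s=get_state()["position"]
for uv,z in(((362,333),.023),((470,333),.023),((362,333),.078),((470,333),.078),((350,371),.078),((478,371),.078),((5,445),.078),((88,455),.078)):
    p=at("wrist",uv,z,T);print(uv,z,p.round(4),"rel tcp board x,y",((p-s)@u).round(4),((p-s)@v).round(4))
E
```

```text
(362, 333) 0.023 [0.5454 0.008  0.023 ] rel tcp board x,y 0.0578 -0.033
(470, 333) 0.023 [0.5281 0.0847 0.023 ] rel tcp board x,y 0.0582 0.0456
(362, 333) 0.078 [0.5245 0.0091 0.078 ] rel tcp board x,y 0.0376 -0.0272
(470, 333) 0.078 [0.5098 0.0741 0.078 ] rel tcp board x,y 0.0379 0.0394
(350, 371) 0.078 [0.5513 0.0066 0.078 ] rel tcp board x,y 0.0632 -0.0357
(478, 371) 0.078 [0.5334 0.0855 0.078 ] rel tcp board x,y 0.0635 0.0452
(5, 445) 0.078 [ 0.6688 -0.2287  0.078 ] rel tcp board x,y 0.1247 -0.2914
(88, 455) 0.078 [ 0.6584 -0.1629  0.078 ] rel tcp board x,y 0.1293 -0.2249
```

>>> drive_tool --increments '[[[0,5,50],0],[[0,5,100],0],[[0,5,150],0],[[0,5,193],0],[[0,5,193],0]]'

```text
time_s: 2.02
position: [0.4763, 0.0378, 0.0437]
tcp_rot: [-0.003, -0.111, 0.994, 0.001]
force: [0.1, -0.2, 0.4]
gripper_width: 0.0006
gripper_force: 0.0
```

>>> drive_tool --increments '[[[-20,0,0],0],[[-35,0,0],0],[[-45,0,0],0],[[-55,0,0],0],[[-65,0,0],0]]'

```text
time_s: 2.65
position: [0.5417, 0.052, 0.0462]
tcp_rot: [-0.0, -0.111, 0.994, -0.0]
force: [-2.9, -0.6, 1.6]
gripper_width: 0.0004
gripper_force: 1.2
```

>>> drive_tool --increments '[[[-10,0,0],0],[[-20,0,0],0],[[-28,0,0],0],[[-35,0,0],0],[[-40,0,0],0]]'

```text
time_s: 3.28
position: [0.5807, 0.0609, 0.0456]
tcp_rot: [-0.0, -0.111, 0.994, 0.0]
force: [-2.8, 1.3, 0.7]
gripper_width: 0.0003
gripper_force: 1.1
```

>>> drive_tool --increments '[[[-2,0,0],0],[[-4,0,0],0],[[-5,0,0],0],[[-6,0,0],0],[[-6,0,0],0]]'

```text
time_s: 3.9
position: [0.5855, 0.0619, 0.0456]
tcp_rot: [-0.001, -0.111, 0.994, 0.0]
force: [-6.8, 0.1, 2.4]
gripper_width: 0.0003
gripper_force: 3.1
```

>>> drive_tool --increments '[[[-1,0,0],0],[[-2,0,0],0],[[-3,0,0],0],[[-3,0,0],0],[[-3,0,0],0]]'

```text
time_s: 4.53
position: [0.5855, 0.062, 0.0456]
tcp_rot: [-0.005, -0.111, 0.994, -0.0]
force: [-25.2, -5.7, 14.6]
gripper_width: 0.0005
gripper_force: 13.0
```

>>> drive_tool --increments '[[[15,0,0],0],[[45,0,0],0],[[45,0,-40],0],[[45,0,-90],0],[[45,0,-120],0]]'

```text
time_s: 5.15
position: [0.5462, 0.0525, 0.1685]
tcp_rot: [0.002, -0.111, 0.994, -0.001]
force: [1.0, 0.8, -0.1]
gripper_width: 0.0005
gripper_force: 0.0
```

>>> drive_tool --increments '[[[-22,-35,0],0],[[-44,-70,0],0],[[-66,-105,0],0],[[-94,-141,0],0],[[-94,-141,0],0]]'

```text
time_s: 5.78
position: [0.6694, -0.0664, 0.1648]
tcp_rot: [0.0, -0.11, 0.994, -0.0]
force: [0.2, 1.2, -0.9]
gripper_width: 0.0004
gripper_force: 0.0
```

```bash
python3 - <<'E'
from h import *
np.save("T2.npy",wristT());print(get_state()["position"])
a=get_image("wrist");b=get_image("top")
c=np.hstack([a[:,:,::-1],b[:,:,::-1]])
cv2.imwrite("pics/w2.png",cv2.resize(a[:,:,::-1],(800,600),interpolation=cv2.INTER_CUBIC))
cv2.imwrite("pics/t2.png",cv2.resize(b[:,:,::-1],(800,600),interpolation=cv2.INTER_CUBIC))
E
```

```text
[ 0.66935115 -0.06636526  0.16480222]
```

View pics/w2.png

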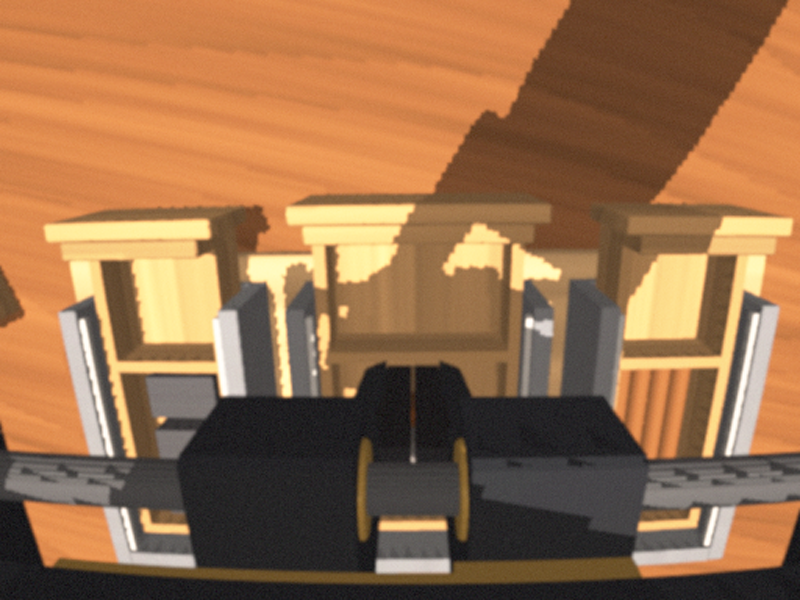

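View pics/t2.png

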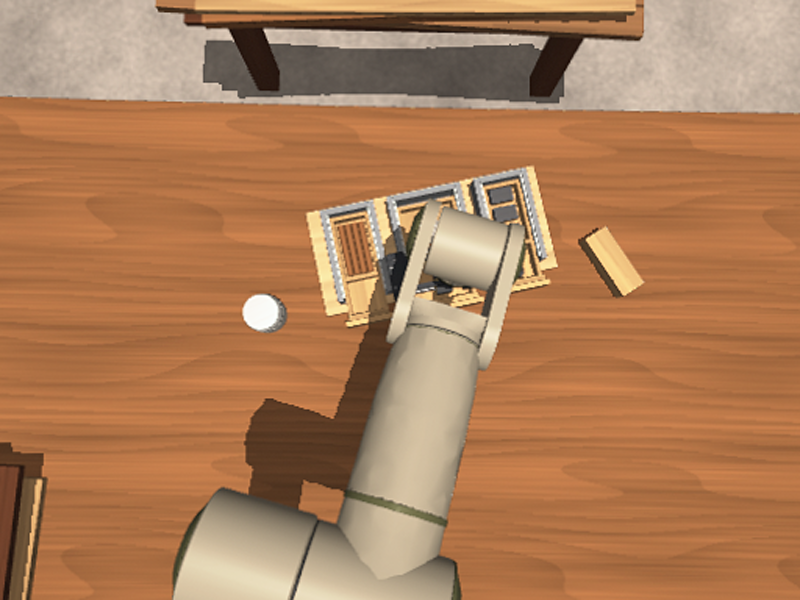

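Wrist view: the ex-open tray is home, level with the shut one. The wide tray's facing is at rows 195-222, with the lip band behind it down to row 243 and the bay's rear divider at row 345. The fingertips sit at (413,365).

```bash
python3 - <<'E'
from h import *
T=np.load("T2.npy");s=get_state()["position"]
u=np.array([.974,.225,0]);v=np.array([-.225,.974,0])
for uv,z in(((288,222),.078),((550,220),.078),((420,200),.078),((305,227),.078),((534,227),.078),((420,243),.078),((420,243),.028),((420,345),.057),((420,362),.028),((330,300),.028),((505,300),.028)):
    p=at("wrist",uv,z,T);print(uv,z,"rel",((p-s)@u).round(4),((p-s)@v).round(4))
E
```

```text
(288, 222) 0.078 rel -0.0397 -0.0574
(550, 220) 0.078 rel -0.0399 0.0588
(420, 200) 0.078 rel -0.0488 0.0012
(305, 227) 0.078 rel -0.0374 -0.0499
(534, 227) 0.078 rel -0.0368 0.0518
(420, 243) 0.078 rel -0.0297 0.0011
(420, 243) 0.028 rel -0.0205 0.0017
(420, 345) 0.057 rel 0.0272 0.0012
(420, 362) 0.028 rel 0.0491 0.0015
(330, 300) 0.028 rel 0.0114 -0.0488
(505, 300) 0.028 rel 0.012 0.0491
```

>>> drive_tool --increments '[[[0,1,35],0],[[0,1,70],0],[[0,1,100],0],[[0,1,120],0],[[0,1,120],0]]'

```text
time_s: 6.5
position: [0.6672, -0.0625, 0.045]
tcp_rot: [-0.001, -0.111, 0.994, 0.0]
force: [0.7, -0.3, 0.4]
gripper_width: 0.0004
gripper_force: 0.0
```

>>> drive_tool --increments '[[[6,0,0],0],[[11,0,0],0],[[15,0,0],0],[[19,0,0],0],[[23,0,0],0]]'

```text
time_s: 7.12
position: [0.6456, -0.0683, 0.0462]
tcp_rot: [0.001, -0.111, 0.994, -0.0]
force: [2.3, 0.3, 1.5]
gripper_width: 0.0007
gripper_force: 1.1
```

>>> drive_tool --increments '[[[4,0,0],0],[[8,0,0],0],[[12,0,0],0],[[16,0,0],0],[[20,0,0],0]]'

```text
time_s: 7.75
position: [0.6256, -0.0727, 0.0457]
tcp_rot: [0.0, -0.111, 0.994, -0.0]
force: [2.5, -0.6, 1.2]
gripper_width: 0.0011
gripper_force: 1.1
```

>>> drive_tool --increments '[[[5,0,0],0],[[10,0,0],0],[[15,0,0],0],[[20,0,0],0],[[25,0,0],0]]'

```text
time_s: 8.38
position: [0.6011, -0.0782, 0.0456]
tcp_rot: [-0.0, -0.111, 0.994, 0.0]
force: [2.3, -1.1, -1.3]
gripper_width: 0.0004
gripper_force: 1.1
```

>>> drive_tool --increments '[[[5,0,0],0],[[10,0,0],0],[[15,0,0],0],[[20,0,0],0],[[25,0,0],0]]'

```text
time_s: 9.0
position: [0.5768, -0.0837, 0.0457]
tcp_rot: [-0.0, -0.111, 0.994, 0.0]
force: [2.5, -1.7, -1.0]
gripper_width: 0.0003
gripper_force: 1.1
```

>>> drive_tool --increments '[[[5,0,0],0],[[10,0,0],0],[[15,0,0],0],[[19,0,0],0],[[22,0,0],0]]'

```text
time_s: 9.62
position: [0.5554, -0.0885, 0.0457]
tcp_rot: [-0.0, -0.111, 0.994, 0.0]
force: [2.6, -0.3, -0.8]
gripper_width: 0.0006
gripper_force: 1.1
```

>>> drive_tool --increments '[[[3,0,0],0],[[6,0,0],0],[[9,0,0],0],[[12,0,0],0],[[14,0,0],0]]'

```text
time_s: 10.25
position: [0.5418, -0.0916, 0.0458]
tcp_rot: [0.0, -0.111, 0.994, 0.0]
force: [1.3, -1.0, -0.6]
gripper_width: 0.0004
gripper_force: 1.0
```

Pulled about 108 mm so far; continuing slowly to the stop.

>>> drive_tool --increments '[[[2,0,0],0],[[4,0,0],0],[[6,0,0],0],[[7,0,0],0],[[8,0,0],0]]'

```text
time_s: 10.88
position: [0.5384, -0.0925, 0.046]
tcp_rot: [0.006, -0.11, 0.994, -0.001]
force: [33.1, 9.7, -18.4]
gripper_width: 0.0007
gripper_force: 17.2
```

>>> drive_tool --increments '[[[1,0,0],0],[[2,0,0],0],[[3,0,0],0],[[4,0,0],0],[[5,0,0],0]]'

```text
time_s: 11.5
position: [0.5384, -0.0927, 0.0463]
tcp_rot: [0.012, -0.11, 0.994, -0.001]
force: [65.1, 19.3, -37.3]
gripper_width: 0.0006
gripper_force: 34.2
```

It's at the stop. I'll ease off, rise, and clear away.

>>> drive_tool --increments '[[[-5,0,0],0],[[-10,0,0],0],[[-18,0,0],0],[[-28,0,0],0],[[-28,0,0],0]]'

```text
time_s: 12.12
position: [0.557, -0.0881, 0.0456]
tcp_rot: [-0.0, -0.111, 0.994, 0.0]
force: [0.2, 0.2, 0.0]
gripper_width: 0.0008
gripper_force: 0.0
```

>>> drive_tool --increments '[[[0,0,-30],0],[[0,0,-70],0],[[0,0,-110],0],[[0,0,-150],0],[[0,0,-190],0]]'

```text
time_s: 12.75
position: [0.5562, -0.0882, 0.237]
tcp_rot: [-0.0, -0.111, 0.994, 0.0]
force: [0.2, -0.5, 1.3]
gripper_width: 0.0003
gripper_force: 0.0
```

>>> drive_tool --increments '[[[35,40,0],0],[[70,80,0],0],[[105,120,0],0],[[140,170,0],0],[[160,210,0],0]]'

```text
time_s: 13.38
position: [0.3522, 0.0823, 0.2357]
tcp_rot: [0.0, -0.111, 0.994, 0.0]
force: [0.6, 0.6, 0.1]
gripper_width: 0.0003
gripper_force: 0.0
```

```bash
python3 - <<'E'
from h import *
cv2.imwrite("pics/t3.png",cv2.resize(get_image("top")[:,:,::-1],(800,600),interpolation=cv2.INTER_CUBIC))
cv2.imwrite("pics/s3.png",cv2.resize(get_image("scene")[:,:,::-1],(800,600),interpolation=cv2.INTER_CUBIC))
E
```

```text
(no output)
```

View pics/t3.png

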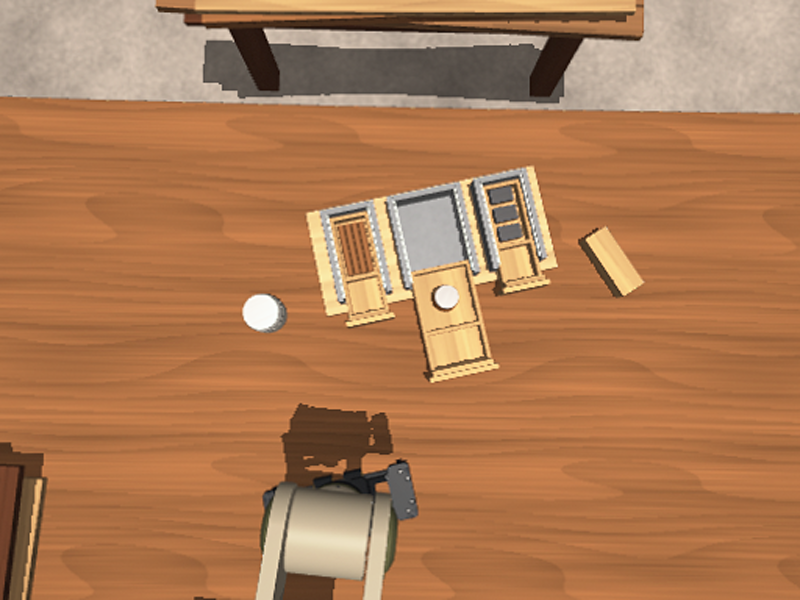

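View pics/s3.png

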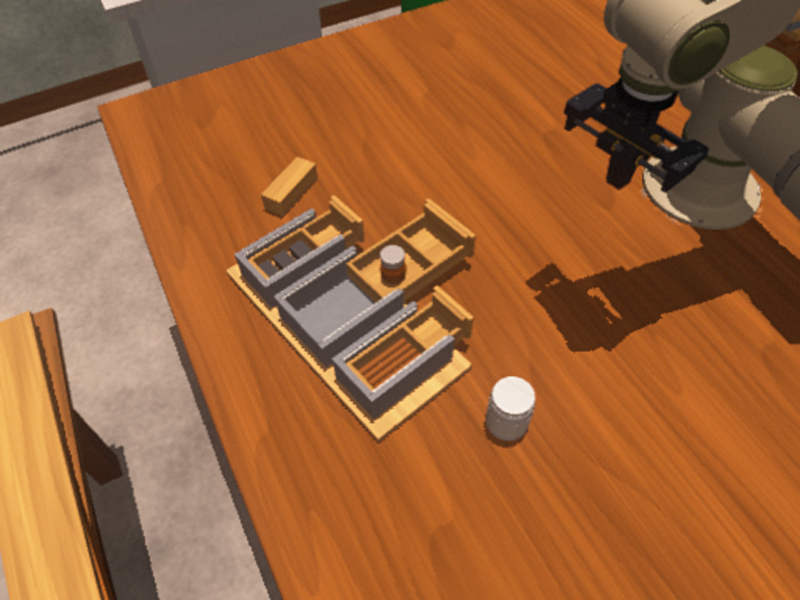

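The narrow tray is home, with its front (348-394, row ~320) in line with the shut one. The wide tray is fully out, its front at (430,381)-(498,366), with the jar upright at (446,297). The tin and offcut haven't moved.

```bash
python3 -c "
from cell import *
print(hand_in())"
```

```text
the job is handed in; nothing more can be done
None
```

I pushed the open narrow tray home to its stop, drew the wide tray out to its end stop with the jar still standing in it, left everything else where it was, and handed the job in at about 13.5 s.

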